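# Butt the stone blank and hold it tight with the spacer

## Robot

A 7-joint arm with a two-finger parallel gripper is mounted at the origin on the work surface. World frame = base frame: x ahead of the robot, y to its left, z up, the work surface at z = 0. Lengths are in m, angles in rad, forces in N, time in s.
With the tool pointing down it reaches from about 0.4 to 0.925 m from the base axis. Payload 5.6 kg.
Tool frame: the origin (TCP) lies midway between the tips of the shut fingers; the grasp point (between the pads) lies 19 mm behind it; z points along the fingers, y is the direction in which the jaws open and shut (so a half turn about z gives the same grasp; the last joint's range is limited). The gripper opens to 85 mm and grips with 20 to 120 N. Pads are 22 mm wide; open, the fingers measure 114 mm over their backs; the gripper's body (76 mm by 85 mm) begins 54 mm behind the grasp point. The pads swing forward as they close: fully open they stand 13 mm farther back than shut.
Start: joints at [1.129, 0.468, -0.012, 1.603, 0.006, 1.071, -0.056], TCP at [0.252, -0.599, 0.2] pointing down, gripper open.
Joint ranges: [-2.53, 2.53], [-0.31, 2.02], [-1.57, 1.55], [0.28, 2.44], [-1.29, 4.43], [0.15, 1.84], [-2.92, 2.92]. Speed limits (rad/s): [2.57, 2.57, 3.14, 3.14, 3.14, 3.14, 3.14].

## Interface

Orientations are given as a 3x3 rotation matrix whose columns are the frame's x, y, z axes.
In Python, from plant import robot, jaws, imaging, workorder, readout gives the robot as it stands. Calls block until the motion is done:
- robot.reach(position, orientation): joint-space move of the TCP to a pose.
- robot.servo_line(position, attitude=None, vel=0.15): straight line of the TCP; attitude=None keeps the orientation; vel is the mean speed in m/s.
- robot.goto_joints(angles): joint-space move.
- jaws.set_gripper(opening): finger opening in m; the grip force is fixed at half the most; returns when the fingers have stopped.
- robot.hold(seconds).
- robot.solve_ik(position, orientation): joint angles nearest the present ones, or None.
- imaging.read_camera(name): name is "side" or "top"; returns a dict with "image" (420x560x3 uint8, red, green, blue), "range_z" (420x560 float32, m along the optical axis (not along the pixel's ray), 0 where there is no reading), "K" (3x3 intrinsics, pixels), "rvec" (rotation vector, rad) and "tvec" (3), from world to camera coordinates, as OpenCV has them. Camera axes: x right, y down, z forward; pixel columns grow to the right and rows downward; lengths in m; the calibration is good to about 2 mm. A picture is of the moment at which its call begins.
A pose or a line that the arm cannot do raises robot.PlanningError and nothing moves.
- workorder.finish_job(): hands the job in, once; it reports no verdict.
Readings, each from a call of its own:
- readout.current_time(): time.
- readout.current_joint_pos(): joint angles.
- readout.current_qd(): joint speeds.
- readout.current_joint_torque(): joint torques, N m.
- readout.current_eef_pos(): TCP position.
- readout.current_orientation(): TCP orientation.
- readout.current_force(): force on the tool from outside, world axes, zero at the start.
- readout.current_moment(): the same for the moment, N m.
- readout.current_opening(): finger opening in m.
Only numpy, scipy, OpenCV 4.12 (cv2) and the standard library are available. Lean on these libraries where they do the work, as an engineer would, in place of code of your own. Each camera call takes 0.05 s, during which the arm holds its last target. There are 200 camera calls.

## Task

In the aluminium bonding jig, each of the two lanes holds a loose stone blank between a fixed dark green stone and the end wall; only one blank, once it is pushed flush against its green stone, leaves a gap behind it wide enough for the orange spacer. Push that blank flush, then slide the spacer upright down into the gap between it and the wall until its foot is on or just above the jig's bed. Finish while holding: with the gripper still on the spacer, keep pressing the spacer firmly against the blank so that the blank stays tight against the green stone, and leave the other blank and the things on the bench where they are.

Things in the scene. Friction and masses are not known exactly. Their poses are not given: they have to be found in the camera images.
- jig: Aluminium bonding jig fixed to the bench: a bed plate 150 (x) x 170 (y) x 10 mm; origin: centre of its underside. Two lanes run along its x, centred at y = +48 and -48 mm, bed surface at z = 10 mm. Each lane's free room is 80 mm long, from the end wall's face (x = -50 mm) to the fixed green stone's face (x = +30 mm). Guide rails 6 mm high and 6 mm thick stand 43 mm apart either side of each lane.
- wall_face (a point): Middle of the top edge of the jig's end wall, on the face that looks along the jig's +x towards the blanks: at x = -50, y = 0, z = 34 mm in the jig. The wall is 15 mm thick, rises 24 mm above the bed and crosses both lanes at the end nearer the robot.
- stone_left: Fixed dark green stone at the far end of the jig's left lane (+y), 40 x 40 x 24 mm; origin: centre of its underside, on the jig's bed. Its face towards the jig's -x is what a blank butts against.
- stone_right: The same in the right lane (-y).
- rose_blank_center (a point): Centre of the loose rose-pink stone blank, 57 (x, along the lane) x 40 (y) x 24 mm (z), about 0.1 to 0.2 kg, lying on the bed of one of the two lanes (which one varies), axes parallel to the jig's. It slides freely along its lane.
- grey_blank_center (a point): Centre of the loose pale grey stone blank, 69 (x, along the lane) x 40 (y) x 24 mm (z), lying on the bed of the other lane, axes parallel to the jig's.
- spacer_center (a point): Centre of the orange plastic spacer, a block 20 (x, its thickness) x 34 (y) x 70 mm (z, height), about 0.06 kg, standing upright on the bench. Its 20 mm thickness goes along the lane.
- tumbler: Pink drinking tumbler, 82 mm wide, 150 mm tall, standing on the bench; origin: centre of its underside. To be left alone.
- dressing_stick: Green dressing stick lying on the bench, 90 x 24 x 16 mm; origin: centre of its underside. To be left alone.
- polish_jar: Small white jar with a blue cap, 48 mm wide, 45 mm tall; origin: centre of its underside. To be left alone.
There are look-alikes about, which are no part of the job. Several things look just like the part that bears spacer_center: the one meant starts farthest from the robot's base. Leave any blue look-alike of the part that bears rose_blank_center alone.

How it is judged:
On the way, in this order (a step that is already met when the one before it is completed fails the run):
1. the rose blank is butted against its green stone (gap under 2 mm) (x of rose_blank_center in the frame of jig above -0.0005 m and z of rose_blank_center in the frame of jig between 0.018 and 0.026 m), for 0.2 s.
2. the spacer stands in the gap between the rose blank and the wall (all of step 1 and x of spacer_center in the frame of rose_blank_center between -0.0425 and -0.0355 m and y of spacer_center in the frame of rose_blank_center between -0.008 and 0.008 m and z of spacer_center in the frame of jig below 0.051 m and angle between spacer_center's own z axis and vertical below 0.12 rad), for 0.2 s.
At the end, for the whole second after the job is handed in: Rose blank on the bed, under 2 mm from its green stone, bearing on it over 1.5 N; spacer behind it, within 8 mm of the lane middle, foot at most 6 mm above the bed, upright within 0.12 rad, pressing the blank over 2 N; gripper on the spacer over 2 N; all at rest (all of step 2 and contact force between the fingers and spacer above 2 N and contact force between spacer and rose_blank above 2 N and (contact force between rose_blank and stone_left above 1.5 N or contact force between rose_blank and stone_right above 1.5 N) and linear speed of each of rose_blank, spacer below 0.02 m/s); the arm keeps its last pose, push and grip.
It fails at once if the grey blank is shifted more than 8 mm (distance of grey_blank_center from where it was at the start of the episode above 0.008 m).
It fails at once if the tumbler, the dressing stick or the jar is shifted more than 20 mm (distance of any of tumbler, dressing_stick, polish_jar from where it was at the start of the episode above 0.02 m).
It also fails if it takes over 56 s, if anything falls off the work surface, if the arm or the gripper's body presses on something with over 40 N, if the wrist force passes 120 N, or if a joint passes its speed limit or range.

## Working session

There is one attempt and no reset: what is moved stays moved. The work goes in short steps, each a Python script; the robot and the scene stay as the last script left them, time stands still between calls to the robot, and variables do not carry over. Pictures are saved under pics/ and viewed, about 8 in all and at most 12, crops included, and the job is handed in when it is done.

```bash
ls; mkdir -p pics; python3 - <<'E'
from plant import imaging,readout
import cv2,numpy as np
for n in("side","top"):
    d=imaging.read_camera(n); np.savez(f"pics/{n}0.npz",**d)
    cv2.imwrite(f"pics/{n}0.png",d["image"][...,::-1])
    R=cv2.Rodrigues(d["rvec"])[0]; print(n,-R.T@d["tvec"].ravel(),R[2],d["K"][0])
print(readout.current_time(),readout.current_orientation())
E
```

```text
pics
side [0.44601901 0.55120218 0.57682253] [ 0.10331656 -0.68371203 -0.72240124] [384.52058449   0.         283.24135219]
top [0.41792186 0.04685113 0.9248721 ] [ 1.18987144e-01 -3.51926647e-04 -9.92895733e-01] [430.89005462   0.         281.48809187]
0.1 [[ 9.21566855e-01  3.88218905e-01 -7.82491742e-04]
 [ 3.88219669e-01 -9.21565647e-01  1.49864261e-03]
 [-1.39316115e-04 -1.68487804e-03 -9.99998571e-01]]
```

View pics/top0.png

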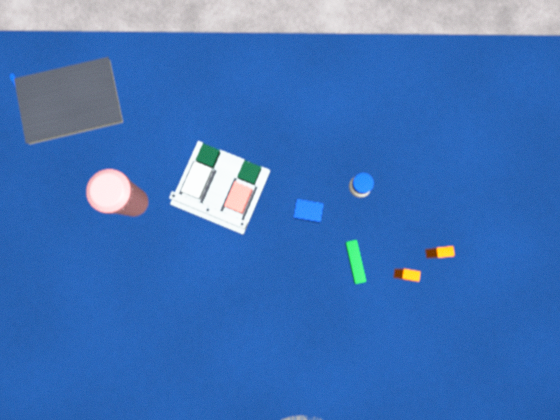

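View pics/side0.png

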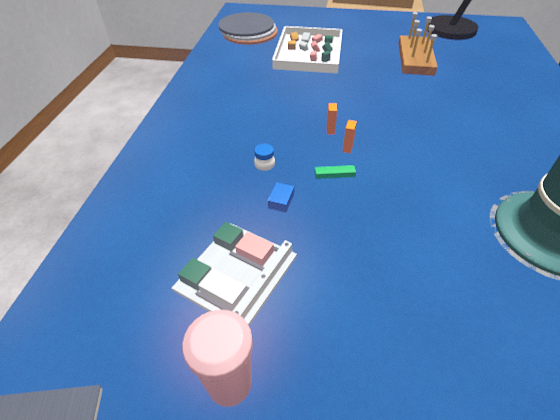

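The top view shows the jig around (220,187), with rose at (239,196) in the right lane and grey at (198,180). The two orange spacers are at (446,252) and (411,275), the tumbler at (110,190), the jar at (362,184) and the stick at (356,262).

```bash
cat > h.py <<'E'
import cv2,numpy as np
def ray(d,px,z):
    R=cv2.Rodrigues(d["rvec"])[0]; C=-R.T@np.ravel(d["tvec"])
    v=np.c_[np.atleast_2d(px),np.ones(len(np.atleast_2d(px)))]@np.linalg.inv(d["K"]).T@R
    return (C+v*((z-C[2])/v[:,2])[:,None])
def hsv(d): return cv2.cvtColor(d["image"],cv2.COLOR_RGB2HSV)
RNG=dict(orange=((8,200,150),(22,255,255)),rose=((0,50,120),(12,150,255)),green=((60,90,20),(90,255,110)))
def blobs(d,col,zt,amin=40,box=None):
    m=cv2.inRange(hsv(d),*[np.array(c) for c in RNG[col]])
    R=cv2.Rodrigues(d["rvec"])[0]; C=-R.T@np.ravel(d["tvec"])
    # keep only pixels whose depth says they're near zt height
    v,u=np.nonzero(m); r=d["range_z"][v,u]
    P=(np.c_[u,v,np.ones(len(u))]@np.linalg.inv(d["K"]).T*r[:,None]-np.ravel(d["tvec"]))@R
    k=(abs(P[:,2]-zt)<0.008)
    m[:]=0; m[v[k],u[k]]=255
    out=[]
    for c in cv2.findContours(m,cv2.RETR_EXTERNAL,cv2.CHAIN_APPROX_NONE)[0]:
        if cv2.contourArea(c)<amin: continue
        f=np.zeros_like(m); cv2.drawContours(f,[c],-1,255,-1); vv,uu=np.nonzero(f)
        w=ray(d,np.c_[uu,vv],zt); rect=cv2.minAreaRect((w[:,:2]*1000).astype(np.float32))
        out.append((np.array([uu.mean(),vv.mean()]).round(1),np.array(rect[0]).round(1),np.array(rect[1]).round(1),round(rect[2],1),w[:,:2].mean(0).round(4)))
    return out
E
python3 - <<'E'
from h import *
for n in("top","side"):
    d=dict(np.load(f"pics/{n}0.npz"))
    for c,z in(("orange",.07),("rose",.034),("green",.034)):
        for b in blobs(d,c,z): print(n,c,*b)
E
```

```text
top rose [237.5 197.2] [562.5 138.4] [40.9 56.2] 67.2 [0.5614 0.1389]
side rose [249.7 243.8] [561.8 138.6] [38.3 56.1] 67.6 [0.5699 0.136 ]
side green [541.7 237.6] [46.7 49.8] [22.3 56.4] 39.6 [0.0496 0.0469]
```

```bash
python3 - <<'E'
from h import *
t=dict(np.load("pics/top0.npz"));s=dict(np.load("pics/side0.npz"))
H=hsv(t);print(H[252,446],H[275,411],H[173,249],H[155,207]); H2=hsv(s);print(H2[123,352],H2[107,333],H2[237,228])
import h
h.RNG.update(orange=((4,180,120),(25,255,255)),green=((50,60,15),(100,255,140)))
for n,d in(("top",t),("side",s)):
    for c,z in(("orange",.07),("green",.034)):
        for b in blobs(d,c,z,25): print(n,c,*b)
E
```

```text
[ 26 230 255] [ 26 215 255] [ 77 178 132] [ 77 174 132]
[ 19 182 255] [ 19 177 255] [ 78  86 155]
top orange [443.  250.2] [ 451.4 -275.4] [14.7 34.7] 14.3 [ 0.4528 -0.2738]
top green [249.3 171.9] [615.7 115.1] [36.9 40.1] 68.0 [0.6154 0.1152]
top green [207.8 155.1] [651.2 203.5] [37.7 39.9] 67.6 [0.6511 0.2037]
side orange [350.9 124.6] [ 403.  -208.5] [30.8 16.9] 84.7 [ 0.4028 -0.2092]
side orange [332.  106.8] [ 450.1 -278.1] [14.7 27.9] 3.6 [ 0.4501 -0.2788]
side green [536.8 230.7] [54.  19.2] [ 41.1 119.8] 16.9 [0.0535 0.0303]
```

```bash
cat >> h.py <<'E'
RNG.update(orange=((12,140,120),(32,255,255)),green=((50,60,15),(100,255,160)))
YAW=np.radians(-22.3); ex=np.array([np.cos(YAW),np.sin(YAW),0]); ey=np.array([-ex[1],ex[0],0])
ORG=np.array([.5871,.1784,0])
def J(x,y,z): return ORG+x*ex+y*ey+np.array([0,0,z])
def jig(p): q=np.r_[p[:2],0]-ORG; return np.array([q@ex,q@ey])
def down(phi):  # jaws (tool y) along direction phi (rad), choose by caller
    y=np.array([np.cos(phi),np.sin(phi),0]); z=np.array([0,0,-1.]); return np.c_[np.cross(y,z),y,z]
E
python3 - <<'E'
from h import *
from plant import *
t=dict(np.load("pics/top0.npz"));s=dict(np.load("pics/side0.npz"))
for n,d in(("top",t),("side",s)):
    for b in blobs(d,"orange",.07,25): print(n,*b)
c=J(-.007,-.0475,0)
for a in(np.pi/2,-np.pi/2): print("blank",robot.solve_ik(c+[0,0,.15],down(YAW+a)))
sp=np.array([.4515,-.276,0])
for a in(0,np.pi):
    print("spacer",robot.solve_ik(sp+[0,0,.15],down(np.radians(14.3)+a)), robot.solve_ik(J(-.038,-.048,.15),down(YAW+a)))
E
```

```text
top [410.3 274.4] [ 404.7 -207.5] [34.9 18.4] 81.0 [ 0.4047 -0.2078]
top [444.5 251.5] [ 450.5 -276.3] [18.2 35. ] 6.8 [ 0.4503 -0.2766]
side [350.8 124.8] [ 402.8 -209.3] [33.  18.3] 81.3 [ 0.403  -0.2087]
side [332.3 107.1] [ 448.9 -278. ] [16.9 28. ] 3.6 [ 0.4494 -0.2775]
blank [ 0.31708513  0.55608082 -0.82051447  1.78584478  0.47384572  1.00880529
  0.49296473]
blank [ 0.06066941  0.45440634 -0.45941276  1.80191624  0.24318179  0.94124844
 -2.46266365]
spacer [ 0.8436922   0.36830384 -0.43469694  1.9213623   0.19590124  0.89298821
  0.56068825] [ 0.30383822  0.51222141 -0.82255543  1.84592728  0.44754359  0.97916648
 -1.10088635]
spacer [ 0.35008605  0.32390486  0.16276218  1.95367457 -0.06757706  0.86913301
 -2.34382948] [ 0.56860513  0.81458315 -1.32255825  1.83261942  0.8523476   1.21296027
  1.7230212 ]
```

```bash
python3 - <<'E'
from h import *
from plant import *
Rb=down(YAW+np.pi/2)
robot.reach(J(-.0075,-.0475,.17),Rb)
jaws.set_gripper(.062)
robot.servo_line(J(-.0075,-.0475,.018),vel=.12)
print("down",readout.current_force(),jig(readout.current_eef_pos()))
jaws.set_gripper(0.0)
print("open",readout.current_opening(),readout.current_force(),readout.current_time())
d=imaging.read_camera("top"); cv2.imwrite("pics/t1.png",cv2.resize(d["image"][120:260,140:320,::-1],None,fx=4,fy=4))
E
```

```text
down [-0.7252028  -0.38762314 -1.00961976] [-0.00702418 -0.04706591]
open -0.0005239796042424905 [-0.65455366 -0.23433642 -0.75744165] 5.3083
```

View pics/t1.png

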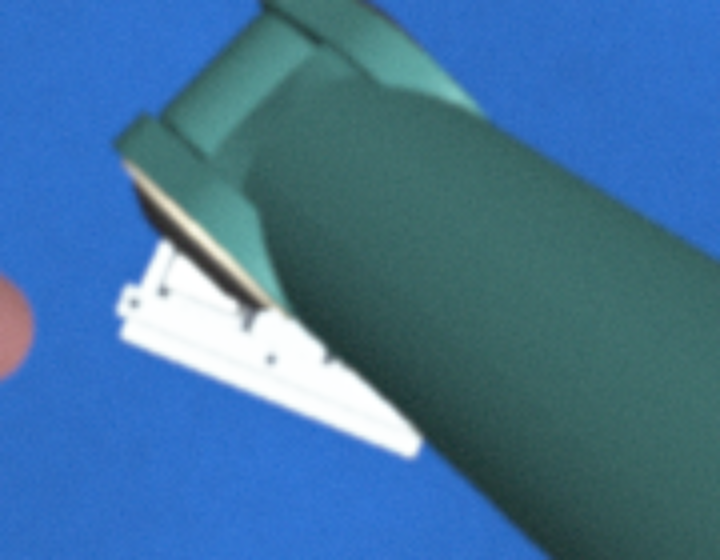

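The fingers closed to zero, so the blank wasn't gripped. I'll check from the side.

```bash
python3 - <<'E'
from h import *
from plant import *
print(readout.current_eef_pos(),readout.current_orientation().round(3).tolist(),readout.current_opening())
d=imaging.read_camera("side"); cv2.imwrite("pics/s1.png",cv2.resize(d["image"][130:330,130:330,::-1],None,fx=3,fy=3,interpolation=cv2.INTER_CUBIC))
E
```

```text
[0.56208822 0.13728235 0.01796124] [[-0.925, 0.379, -0.0], [0.379, 0.925, -0.0], [0.0, -0.0, -1.0]] -0.00017144263210245767
```

View pics/s1.png

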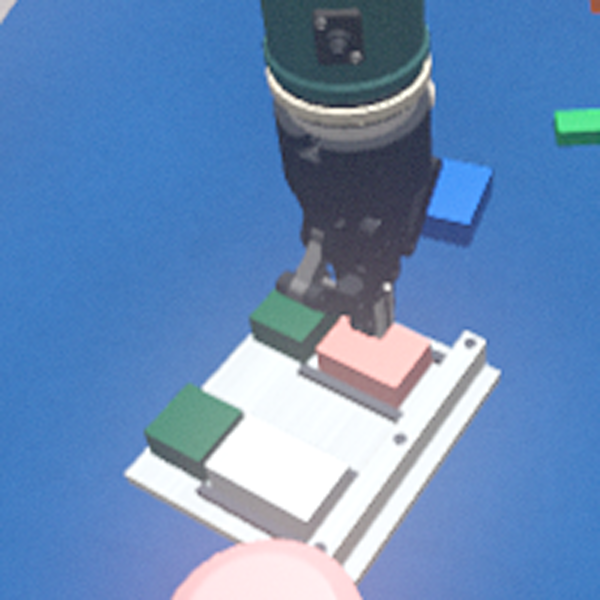

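```bash
python3 - <<'E'
from h import *
from plant import *
d=imaging.read_camera("side"); R=cv2.Rodrigues(d["rvec"])[0]
def P(u,v):
    r=d["range_z"][v,u]; return (R.T@(np.linalg.inv(d["K"])@[u,v,1]*r-np.ravel(d["tvec"])))
for u,v in[(377,300),(380,312),(375,325),(290,285),(312,245),(350,290),(340,220),(350,370),(385,388),(400,350)]:
    p=P(130+u//3,130+v//3); print((u,v),p.round(3),jig(p).round(3))
q=R@readout.current_eef_pos()+np.ravel(d["tvec"]); q=d["K"]@q; print((q[:2]/q[2]-130)*3)
for b in blobs(d,"rose",.034): print(*b)
print(readout.current_opening(),readout.current_force(),readout.current_moment())
E
```

```text
(377, 300) [0.554 0.152 0.093] [-0.021 -0.037]
(380, 312) [0.554 0.147 0.077] [-0.019 -0.042]
(375, 325) [0.557 0.145 0.064] [-0.016 -0.042]
(290, 285) [0.588 0.189 0.142] [-0.003  0.01 ]
(312, 245) [0.578 0.171 0.156] [-0.005 -0.01 ]
(350, 290) [0.567 0.155 0.105] [-0.01  -0.029]
(340, 220) [0.562 0.173 0.177] [-0.021 -0.015]
(350, 370) [0.573 0.155 0.031] [-0.004 -0.027]
(385, 388) [0.55  0.163 0.029] [-0.029 -0.028]
(400, 350) [0.545 0.138 0.035] [-0.023 -0.053]
[373.08139909 360.87842491]
[247.6 246.5] [563.1 143. ] [35.7 59.4] 75.5 [0.5725 0.1425]
0.0004944008610883602 [ 0.21648626 -0.7861719   0.29774329] [-0.00305778 -0.00954371  0.00618036]
```

The side view shows the fingertip at about (377,335) in the crop. Its depth puts it near z≈0.06, while the reported TCP is z=0.018. So the real tips sit about 4 cm higher than reported, above the blank, which matches the empty close. I'll calibrate this with a gentle guarded touch on top of the blank.

```bash
python3 - <<'E'
from h import *
from plant import *
p=np.array(readout.current_eef_pos()); t0=readout.current_time(); print(t0)
robot.hold(.2); f0=np.array(readout.current_force())
for z in [.010,.004]+list(np.arange(.002,-.03,-.002)):
    p[2]=z
    try: robot.servo_line(p,vel=.05)
    except robot.PlanningError as e: print("plan",z,e); break
    f=readout.current_force()-f0; print(round(z,3),readout.current_eef_pos()[2].round(4),f.round(1),round(readout.current_time(),2))
    if np.linalg.norm(f)>3: break
E
```

```text
5.4583
0.01 0.0094 [ 0.1  0.7 -0.3] 5.97
0.004 0.0036 [ 0.6 -0.2 -0.5] 6.23
0.002 0.0026 [ 0.4 -0.4  5.1] 6.48
```

Contact came at a reported z of 0.003 on the 0.034 top, so the tips are 31 mm above the reported TCP. I'll apply that offset and redo the grip.

```bash
cat >> h.py <<'E'
OFF=np.array([0,0,.031])   # true tip = reported TCP + OFF (measured by touch)
E
python3 - <<'E'
from h import *
from plant import *
import sys
robot.servo_line(J(-.0075,-.0475,.075)-OFF,vel=.15)
jaws.set_gripper(.062)
robot.servo_line(J(-.0075,-.0475,.014)-OFF,vel=.1)
print("down",readout.current_eef_pos(),readout.current_force())
jaws.set_gripper(0.0)
o=readout.current_opening(); print("open",o,readout.current_force(),readout.current_time())
if not .035<o<.046: sys.exit("no grip")
f0=np.array(readout.current_force())
for x in [.004]+list(np.arange(.006,.020,.002)):
    robot.servo_line(J(-.0075+x,-.0475,.014)-OFF,vel=.05)
    f=(readout.current_force()-f0); e=readout.current_eef_pos()
    print(round(x,3),jig(e).round(4),round(f@ex,1),f.round(1),round(readout.current_time(),2))
    if f@ex<-9: break
d=imaging.read_camera("side"); cv2.imwrite("pics/s2.png",cv2.resize(d["image"][130:330,130:330,::-1],None,fx=3,fy=3,interpolation=cv2.INTER_CUBIC))
E
```

```text
down [ 0.56227039  0.13770903 -0.01696773] [ 0.29935181  0.63988048 -0.46493037]
open 0.03889582530274706 [-0.52206527  0.40549098  5.26255882] 8.6083
0.004 [-0.0047 -0.0467] -4.7 [-4.3  1.9  4.5] 8.86
0.006 [-0.0035 -0.0465] -5.1 [-4.9  1.5  5. ] 9.11
0.008 [-0.0017 -0.0464] -6.5 [-6.2  2.   5.5] 9.36
0.01 [ 0.0003 -0.0463] -5.8 [-5.5  1.8  4.6] 9.61
0.012 [ 0.0023 -0.0462] -6.2 [-5.8  2.1  5.4] 9.86
0.014 [ 0.0027 -0.0462] -10.3 [-9.9  3.   8.2] 10.11
```

```bash
python3 - <<'E'
from h import *
from plant import *
f0=0
robot.servo_line(J(.0085,-.0475,.014)-OFF,vel=.05)
f=np.array(readout.current_force()); print(jig(readout.current_eef_pos()),f@ex,f)
jaws.set_gripper(.062)
robot.servo_line(J(.0085,-.0475,.20)-OFF,vel=.25)
sp=np.array([.450,-.277,0])
jaws.set_gripper(.05)
robot.reach(np.r_[sp[:2],.17]-OFF,down(np.radians(7)))
print(readout.current_time())
t=imaging.read_camera("top"); s=imaging.read_camera("side"); np.savez("pics/top3.npz",**t)
for n,d in(("top",t),("side",s)):
    for c,z in(("orange",.07),("rose",.034),("green",.034)):
        for b in blobs(d,c,z): print(n,c,*b, jig(b[1]/1000).round(4))
a=cv2.resize(t["image"][120:260,140:320,::-1],(480,373),interpolation=cv2.INTER_CUBIC)
b=cv2.resize(s["image"][60:260,240:440,::-1],(373,373),interpolation=cv2.INTER_CUBIC)
cv2.imwrite("pics/c3.png",cv2.resize(np.hstack([a,b]),(800,350)))
E
```

```text
[ 0.00255699 -0.04620572] -15.462705449042382 [-15.64001118   2.61536171  17.33105202]
13.5
top orange [410.3 274.5] [ 404.7 -207.4] [35.2 18.4] 81.0 [ 0.4047 -0.2078] [-0.0224 -0.4262]
top orange [444.4 251.5] [ 450.3 -276.6] [17.8 34.1] 0.5 [ 0.4503 -0.2765] [ 0.0461 -0.4729]
top rose [239.8 192.3] [572.1 134.3] [40.9 57.5] 68.0 [0.5719 0.1343] [ 0.0029 -0.0465]
top green [249.5 171. ] [617.5 114.7] [38.2 37.8] 67.6 [0.6173 0.1148] [ 0.0523 -0.0474]
top green [207.6 154.8] [651.8 203.9] [38.4 41.1] 68.5 [0.6517 0.2041] [0.0502 0.0481]
side orange [350.8 124.8] [ 402.8 -209.3] [33.  18.3] 81.3 [ 0.403  -0.2087] [-0.0234 -0.4286]
side rose [245.4 241.6] [571.5 134.5] [38.7 57.8] 67.4 [0.5786 0.1321] [ 0.0022 -0.0465]
side green [193.6 270.4] [651.6 204.7] [39.3 38.3] 68.1 [0.6521 0.2054] [0.0497 0.0488]
side green [227.1 232.6] [616.4 115.7] [38.7 37.4] 67.6 [0.6165 0.1162] [ 0.0509 -0.0469]
side green [536.8 230.7] [54.4 18.6] [ 39.8 117.8] 18.0 [0.0535 0.0303] [-0.4322 -0.35  ]
```

View pics/c3.png

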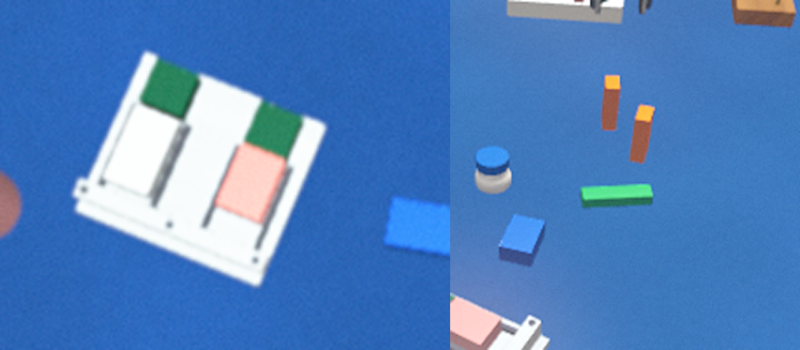

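Rose moved 10 mm and now sits flush: it measures 0.0026 in my jig frame, where flush would be 0.0015, with about 15 N of contact. Grey hasn't moved. Next I'll pick up the far spacer, with the jaws along its thickness.

```bash
python3 - <<'E'
from h import *
from plant import *
import sys
sp=np.array([.450,-.277]); 
robot.reach(np.r_[sp,.13]-OFF,down(np.radians(4)))
robot.servo_line(np.r_[sp,.034]-OFF,vel=.12)
print("down",readout.current_eef_pos(),readout.current_force())
jaws.set_gripper(0.0)
o=readout.current_opening(); print("open",o,readout.current_force(),readout.current_time())
if not .015<o<.026: sys.exit("no grip")
robot.servo_line(np.r_[sp,.20]-OFF,vel=.2)
robot.reach(J(-.0376,-.0465,.15)-OFF,down(YAW))
print(readout.current_opening(),readout.current_time(),readout.current_force())
s=imaging.read_camera("side");t=imaging.read_camera("top");np.savez("pics/side4.npz",**s);np.savez("pics/top4.npz",**t)
a=cv2.resize(t["image"][120:260,140:320,::-1],(480,373),interpolation=cv2.INTER_CUBIC)
b=cv2.resize(s["image"][110:310,150:350,::-1],(373,373),interpolation=cv2.INTER_CUBIC)
cv2.imwrite("pics/c4.png",cv2.resize(np.hstack([a,b]),(800,350)))
E
```

```text
down [ 0.45069585 -0.2772733   0.00371612] [ 0.22512744 -0.04404919 -0.13258592]
open 0.01905560540460249 [-0.84637438  0.5103052   6.12729837] 15.2083
0.01951751158499276 17.8 [-0.58514153 -0.27401352  0.05968983]
```

View pics/c4.png

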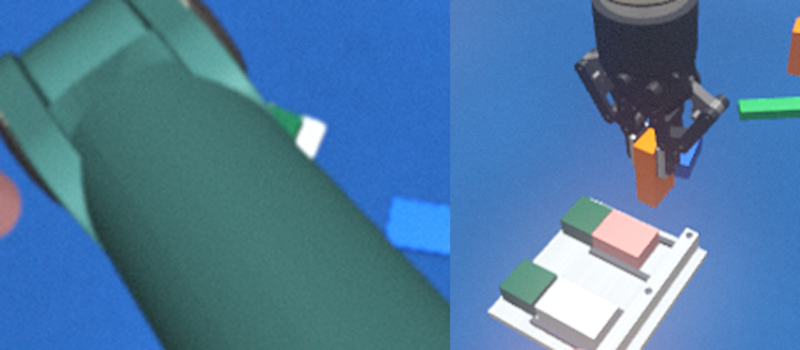

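The spacer is held upright above the gap at (655,170) in the crop, with the jaws along the lane. I'll check its offset in the grip from depth and then insert it.

```bash
python3 - <<'E'
from h import *
s=dict(np.load("pics/side4.npz")); H=hsv(s); R=cv2.Rodrigues(s["rvec"])[0]
m=cv2.inRange(H,(3,140,90),(32,255,255)); m[:, :220]=0; m[:,300:]=0; m[:180]=0 ; m[250:]=0
m=cv2.erode(m,np.ones((3,3)))
v,u=np.nonzero(m); r=s["range_z"][v,u]
P=(np.c_[u,v,np.ones(len(u))]@np.linalg.inv(s["K"]).T*r[:,None]-np.ravel(s["tvec"]))@R
q=np.array([np.r_[jig(p),p[2]] for p in P]); print(len(q),u.min(),u.max(),v.min(),v.max())
for z in np.arange(.11,.19,.01):
    k=abs(q[:,2]-z)<.005
    if k.any(): print(round(z,2),k.sum(),q[k,0].min().round(4),q[k,0].max().round(4),np.percentile(q[k,1],[5,50,95]).round(4))
E
```

```text
169 256 266 184 208
0.16 7 -0.0446 -0.032 [-0.0338 -0.0332 -0.033 ]
0.17 31 -0.0466 -0.0317 [-0.034  -0.0332 -0.0325]
0.18 99 -0.0471 -0.0295 [-0.0524 -0.0355 -0.0326]
```

```bash
python3 - <<'E'
from h import *
from plant import *
y=-.0435
robot.servo_line(J(-.0376,y,.074)-OFF,vel=.1)
robot.hold(.2); f0=np.array(readout.current_force())
for z in (.068,.064,.060,.056,.052,.048,.0462):
    robot.servo_line(J(-.0376,y,z)-OFF,vel=.04)
    f=readout.current_force()-f0; e=readout.current_eef_pos()
    print(z,jig(e).round(4),(e+OFF)[2].round(4),[round(f@a,1) for a in(ex,ey)],f[2].round(1),round(readout.current_time(),2))
    if abs(f[2])>6 or np.linalg.norm(f[:2])>10: print("stop"); break
s=imaging.read_camera("side")
cv2.imwrite("pics/s5.png",cv2.resize(s["image"][150:310,170:330,::-1],None,fx=3.7,fy=3.7,interpolation=cv2.INTER_CUBIC))
E
```

```text
0.068 [-0.0378 -0.0437] 0.0677 [np.float64(-0.9), np.float64(-1.0)] -0.1 19.31
0.064 [-0.0378 -0.0436] 0.0637 [np.float64(-0.7), np.float64(-0.2)] 0.6 19.56
0.06 [-0.0378 -0.0437] 0.0597 [np.float64(-1.0), np.float64(-0.7)] -0.2 19.81
0.056 [-0.0378 -0.0437] 0.0557 [np.float64(-0.9), np.float64(-0.1)] 0.6 20.06
0.052 [-0.0378 -0.0437] 0.0517 [np.float64(-0.6), np.float64(-0.2)] -0.5 20.31
0.048 [-0.0378 -0.0437] 0.0477 [np.float64(-2.1), np.float64(0.4)] 0.3 20.56
0.0462 [-0.0376 -0.0435] 0.0461 [np.float64(-1.5), np.float64(-1.1)] -0.2 20.81
```

View pics/s5.png

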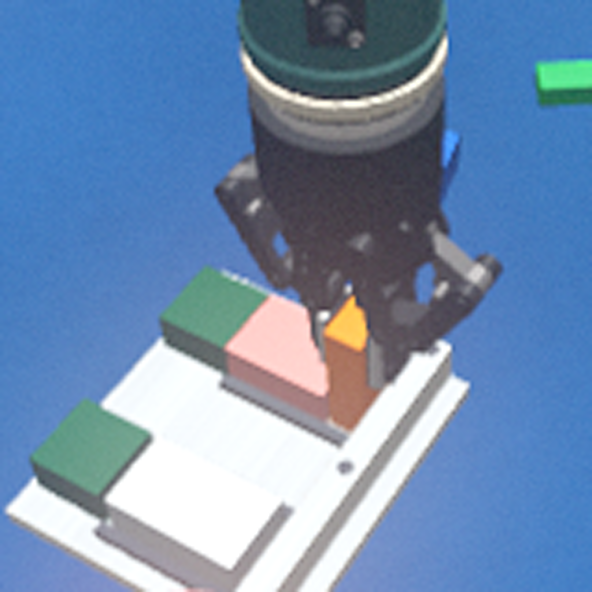

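The spacer stands in the gap between rose and the wall, around (345,370), with no insertion force. Now I'll press.

```bash
python3 - <<'E'
from h import *
from plant import *
y=-.0435
robot.hold(.2); f0=np.array(readout.current_force())
for dx in np.arange(.001,.012,.001):
    robot.servo_line(J(-.0376+dx,y,.0462)-OFF,vel=.03)
    f=readout.current_force()-f0; e=readout.current_eef_pos()
    print(round(dx,3),jig(e).round(4),(e+OFF)[2].round(4),round(f@ex,1),round(f@ey,1),f[2].round(1),round(readout.current_time(),2))
    if f@ex<-13: break
robot.hold(1.0)
f=readout.current_force()-f0; print(f.round(1),f@ex,readout.current_opening(),np.abs(readout.current_qd()).max(),readout.current_orientation()[2])
s=imaging.read_camera("side");t=imaging.read_camera("top")
R=cv2.Rodrigues(s["rvec"])[0]
for n,d in(("side",s),("top",t)):
    for b in blobs(d,"rose",.034)+blobs(d,"green",.034)[:2]+blobs(d,"orange",.081,15): print(n,*b,jig(b[1]/1000).round(4))
cv2.imwrite("pics/s6.png",cv2.resize(s["image"][180:280,210:310,::-1],None,fx=6,fy=6,interpolation=cv2.INTER_CUBIC))
E
```

```text
0.001 [-0.0365 -0.0435] 0.0462 -0.0 -0.5 -1.0 21.31
0.002 [-0.0359 -0.0435] 0.0462 -0.9 0.2 0.8 21.56
0.003 [-0.0358 -0.0435] 0.0461 -5.0 0.0 3.8 21.81
0.004 [-0.0358 -0.0435] 0.046 -7.1 -1.2 4.6 22.06
0.005 [-0.0358 -0.0435] 0.0461 -9.1 -0.4 6.7 22.31
0.006 [-0.0358 -0.0435] 0.046 -10.7 -1.6 7.6 22.56
0.007 [-0.0358 -0.0435] 0.0459 -13.6 -1.4 9.4 22.81
[-13.2   3.3   9.9] -13.486760239355561 0.01923021459302092 0.0011592373963981936 [-0.00261692 -0.00688434 -0.99997288]
side [247.3 245. ] [562.3 140.3] [42.1 79.5] 67.5 [0.5739 0.1389] [-0.0085 -0.0447]
side [191.7 270.1] [651.7 204.7] [39.3 38.1] 68.1 [0.6554 0.2052] [0.0498 0.0488]
side [226.8 232.6] [616.5 116. ] [39.6 37.2] 68.1 [0.6169 0.1164] [ 0.0509 -0.0466]
side [262.4 237.5] [538.8 153.7] [23.7 19. ] 71.7 [0.541  0.1559] [-0.0353 -0.0412]
top [252.6 166.7] [628.6 109.7] [38.6 17.1] 56.4 [0.6267 0.1083] [ 0.0645 -0.0478]
```

View pics/s6.png

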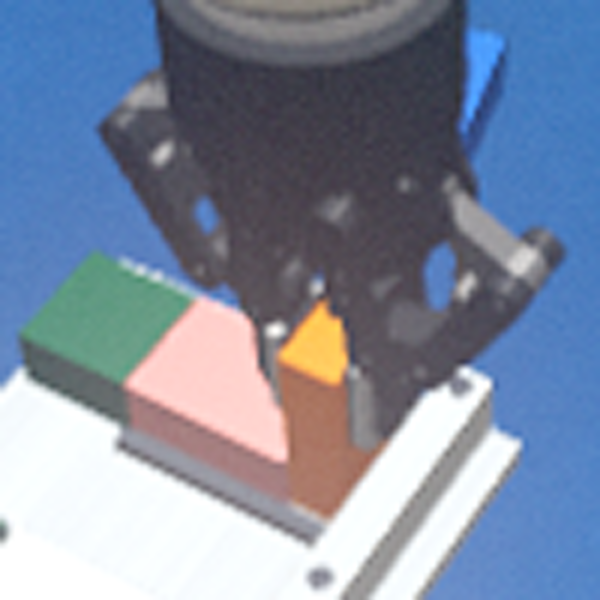

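```bash
python3 - <<'E'
from plant import *
print(readout.current_time(),readout.current_force(),readout.current_opening())
workorder.finish_job()
E
```

```text
23.9083 [-12.77567505   3.41607176   9.38730591] 0.019194924266370067
the job is handed in; nothing more can be done
```

I handed the job in at 23.9 s. The rose blank is flush against its green stone, and the orange spacer stands in the gap behind it. The gripper is still holding the spacer and pressing it along the lane with about 13 N. No verdict was reported.

**How it went:**
- **Blank:** I gripped it and slid it about 10 mm, until the force rose to about 15 N. The images afterwards agreed with flush to about 1 mm.
- **Spacer:** I took the one farthest from the base, held by its thickness. It went into the gap without measurable resistance.

**Last checks:**
- **At rest:** joint speeds were about 0.001 rad/s and the tool was tilted about 0.007 rad. The opening of 19 mm matches the spacer.
- **Foot height:** I work it out at about 1.4 mm above the bed, from the tool's rise since the grasp. I did not see it directly.
- **Lane position:** the spacer is within about 1 mm of the blank's centre line. I estimated this from the grip offset.
- **Other items:** the grey blank looked unmoved in the pictures. I never went near the tumbler, stick or jar, but did not re-measure them at the end.

**What failed or disagreed:**
- **Reported tool height:** my first close on the blank missed, because the fingertips are about 31 mm higher than the reported TCP. I measured this with a light touch (about 5 N) on the blank's top and corrected for it. The depth image had suggested about 40 mm.
- **Upward force:** while pressing, the tool also read about 9 N upward, rising with the push. I saw the same when pushing the blank and did not track down the cause.
- **Final rose measurement:** the last colour fit of the rose blank merged with the spacer's side, so I discarded it. The flush check rests on the steady push, the tool position and the last picture.

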